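Pin the antenna joint and hold it up to the inspection camera

TASK

Take the red-headed lock pin from its black stand and push it fully home, down through the fork bracket and the antenna tongue lying in the blue nest. Then lift the joined antenna out of the nest and hold it for the inspection camera: pinned joint straight above the yellow disc and as high as the middle of the lens, antenna level, pin head up, lying square across the camera's view. Finish while still holding it there, still and carried by the gripper alone; leave the solder spools and the heatsink where they are.

Things in the scene. Friction and masses are not known exactly. Their poses are not given: they have to be found in the camera images.
- pin: Loose lock pin, 30 g: steel shank 8 mm in diameter, 34 mm long, tapered foot, under a red round knob 14 mm in diameter, 18 mm high (52 mm overall). Origin at the tip of the foot; +z runs up to the knob. It starts upright in the pin stand, origin 4 mm above the table, so the knob is 38 to 56 mm above the table.
- pin_shoulder (a point): Centre of the flat underside of the pin's red knob, 34 mm above its tip; it rests on top of the bracket's fork when the pin is home.
- pin_stand: Fixed black block 50 x 50 x 30 mm with one upright hole of 9.5 mm diameter in its middle, in which the pin stands. Origin at the centre of its underside.
- nest: Fixed blue nest, base 60 mm wide, 8 mm thick. Origin on the table straight below the holes; x along the antenna to the rod's free end, z up. Cheeks beside the bracket at x -32 to -10 mm (46 mm high) and a saddle under the rod at x 107 to 123 mm (41 mm high); open between them, 37 mm free under the antenna's axis. The parts lie in it with 1 mm play and lift straight out.
- bracket: Loose aluminium fork bracket, 100 g: ears 26 mm wide, 7 mm thick, above and below the antenna's tongue, with 10 mm holes; upright flange 46 mm wide, 40 mm high at x -40 to -34 mm. Origin on the hole axis at mid-tongue (45 mm above the table at the start); x towards the antenna, z up. Upper ear's top 12.2 mm above the origin, lower ear's bottom 11 mm below.
- bracket_mouth (a point): Centre of the hole's mouth on top of the upper ear (57.2 mm above the table at the start). The pin enters here, downwards; the holes through ears and tongue are lined up.
- antenna: Loose antenna, 130 to 200 g, level in the nest. Origin: centre of the 10 mm hole in its tongue (24 mm wide, 8 mm thick, 1.2 mm play in height in the fork), 45 mm above the table at the start; x along the rod to its free end at 154 mm, z up. From x 16 to 56 mm a square silver block 24 x 24 mm; beyond it a grey rod 20 mm in diameter.
- antenna_grip (a point): Middle of the silver block on the antenna's axis, 38 mm along x from its origin: the place to grip (faces 24 mm apart), where the pinned assembly nearly balances.
- camera: Fixed inspection camera on a white base plate (70 mm wide, 8 mm thick) with a yellow disc 40 mm across. Origin on the table below the disc's centre; x from the disc towards the camera, y across its view, z up. Lens: level barrel of 36 mm diameter, axis 220 mm above the table, front at x 165 mm. Black body 54 mm wide, x 200 to 295 mm, top at 245 mm.
- focus (a point): Point straight above the centre of the yellow disc on the lens axis, 220 mm above the table: where the middle of the pinned joint (the antenna's origin) has to be held. Axes as the camera's: the antenna's x must lie along this y, either way round.
- spool_green: Loose solder spool with green flanges, 54 mm across, 28 mm high, lying flat; origin at the centre of its underside. Bystander.
- spool_teal: Loose solder spool with teal flanges, 54 mm across, 28 mm high, lying flat; origin at the centre of its underside. Bystander.
- heatsink: Loose black finned heatsink 50 x 56 x 32 mm; origin at the centre of its underside. Bystander.
Not all that is in view belongs to the job. There is more than one size of the antenna; the one meant has the size given above.

How it is judged:
By the outcome, as a careful person would: the job done as asked, in the order asked, and still so for the second after the job is handed in, while the arm keeps its last pose, push and grip.
It also fails if it takes over 58 s, if anything falls off the work surface, if the arm or the gripper's body presses on something with over 40 N, if the wrist force passes 120 N, or if a joint passes its speed limit or range.

ROBOT

A 6-joint arm with a two-finger parallel gripper is mounted at the origin on the work surface. World frame = base frame: x ahead of the robot, y to its left, z up, the work surface at z = 0. Lengths are in mm, angles in rad, forces in N, time in s.
With the tool pointing down it reaches from about 350 to 775 mm from the base axis. Payload 7.3 kg.
Tool frame: the origin (TCP) lies between the finger pads; the fingertips stand 19 mm ahead of it and the grasp point (between the pads) is the TCP; z points along the fingers, y is the direction in which the jaws open and shut (so a half turn about z gives the same grasp; the last joint's range is limited). The gripper opens to 92 mm and grips with 3 to 60 N. Pads are 19 mm wide; open, the fingers measure 130 mm over their backs; the gripper's body (75 mm by 190 mm) begins 47 mm behind the grasp point.
Start: joints at [1.073, 0.342, 1.524, -0, 1.275, -0.146], TCP at [180.894, 492.869, 245.741] pointing down, gripper open.
Joint ranges: [-2.53, 2.53], [-0.77, 2.02], [0.04, 2.7], [-1, 4.14], [0.28, 2.66], [-3.11, 3.11]. Speed limits (rad/s): [2.57, 2.57, 3.14, 3.14, 3.14, 3.14].

INTERFACE

Orientations are given as a unit quaternion [w, x, y, z].
In Python, from cell import sensors, eyes, job gives the robot as it stands.
- The arm moves only by the tool arm_command, never from a script. Its arguments are lists of equal length, an entry for each row: "twist": the turn, a rotation vector about the tool's x, y, z in degrees, a list of three; "slide": the shift along the tool's x, y, z in cm, a list of three; "jaw": the closure, from 0 (fully open) to 1 (shut). In form: {"twist": [[wx, wy, wz], ...], "slide": [[dx, dy, dz], ...], "jaw": [jaw, ...]}. A call has 1 to 20 rows; each row shifts and turns the commanded pose from where the row before left it, along the tool's axes as they then stand; what a row does not reach is not made up. A row lasts 1/10 s, in which the tool goes at most 50 mm and 8.59 degrees, less where a joint would pass 70% of its speed; a pose out of reach is approached as far as the arm can. A call is refused whole if a number of a shift passes 5 or a number of a turn 8.59, either way. A call with a gripper value outside its range is refused whole. The fingers move at their own pace and stop on an object; "force" is the grip in N (left out, the last holds). Time passes only in rows, so rows that do not move let the fingers close. It gives the time, the measured TCP pose, the force and the opening at its end, in the units of the state.
- sensors.get_obs(): the state, without advancing time (a new reading comes with each control period).
- eyes.camera(name): name is "side" or "top" or "wrist"; returns a dict with "frame" (384x512x3 uint8, blue, green, red), "range_z" (384x512 float32, mm along the optical axis (not along the pixel's ray), 0 where there is no reading), "intrinsics" (3x3 intrinsics, pixels), "world_from_camera" (4x4, takes a point from camera to world coordinates). Camera axes: x right, y down, z forward; pixel columns grow to the right and rows downward; lengths in mm; the calibration is good to about 2 mm. The wrist camera is an equidistant fisheye: a pixel r from the principal point sees the ray r / f radians off the axis. A picture is of the moment at which its call begins.
- job.sign_off(): hands the job in, once; it reports no verdict.
The state is a dict: "t": time; "joint_pos": joint angles; "qvel": joint speeds; "effort": joint torques, N m; "tcp_pos": TCP position; "tcp_rot": TCP orientation; "contact_force": force on the tool from outside, world axes, zero at the start; "wrist_torque": the same for the moment, N m; "grip_width": finger opening in mm.
Only numpy, scipy, OpenCV 4.12 (cv2) and the standard library are available. Lean on these libraries where they do the work, as an engineer would, in place of code of your own. Each camera call takes 0.05 s, during which the arm holds its last target. There are 200 camera calls.

## Working session

There is one attempt and no reset: what is moved stays moved. The work goes in short steps, Python scripts to look and compute and a tool call to move; the robot and the scene stay as the last step left them, time stands still between calls to the robot, and variables do not carry over. Pictures are saved under pics/ and viewed, about 8 in all and at most 12, crops included, and the job is handed in when it is done.

Besides the shell and the picture viewer there is one more tool, called after "Call:" as name(argument=value, ...) on one line, values as JSON. arm_command: Moves the arm, as the interface text tells. Its arguments: {"type":"object","properties":{"twist":{"type":"array","items":{"type":"array","items":{"type":"number"}}},"slide":{"type":"array","items":{"type":"array","items":{"type":"number"}}},"jaw":{"type":"array","items":{"type":"number"}},"force":{"type":"number"}},"required":["twist","slide","jaw"]}

```bash
ls; mkdir -p pics; python3 - <<'E'
from cell import sensors, eyes
import cv2,numpy as np
o=sensors.get_obs();print(o)
for n in("top","side"):
    c=eyes.camera(n);cv2.imwrite(f"pics/{n}0.png",c["frame"]);np.savez(f"pics/{n}0.npz",**c);print(n,c["intrinsics"],c["world_from_camera"].round(3).tolist())
E
```

```text
pics
{'t': 0.0, 'joint_pos': array([ 1.07297877e+00,  3.42749566e-01,  1.52503549e+00, -2.40987135e-05,
        1.27541354e+00, -1.46027820e-01]), 'qvel': array([ 0.00098626, -0.00059377,  0.00148798,  0.00044259, -0.00062515,
        0.00098017]), 'effort': array([ 3.42986618e-05, -4.31252110e+01, -2.44215310e+01,  7.17959111e-02,
        5.61997353e-02, -1.65405140e-04]), 'tcp_pos': array([180.71404108, 492.50012173, 245.02457097]), 'tcp_rot': array([-2.43120686e-04,  1.74985750e-01,  9.84570639e-01, -7.65369234e-04]), 'contact_force': array([-0.56622547, -0.31710295, -1.05130769]), 'wrist_torque': array([-0.00261547, -0.00600562, -0.03644464]), 'grip_width': 91.43783159482666}
top [[476.66587708   0.         249.74768463]
 [  0.         476.66587708 188.70564827]
 [  0.           0.           1.        ]] [[0.001, -0.981, 0.195, 382.408], [-1.0, -0.001, -0.002, -7.447], [0.002, -0.195, -0.981, 1304.909], [0.0, 0.0, 0.0, 1.0]]
side [[495.60034414   0.         258.48007177]
 [  0.         495.60034414 193.24015023]
 [  0.           0.           1.        ]] [[0.754, -0.401, 0.521, 67.045], [-0.657, -0.465, 0.594, -638.43], [0.004, -0.79, -0.613, 799.032], [0.0, 0.0, 0.0, 1.0]]
```

View pics/top0.png

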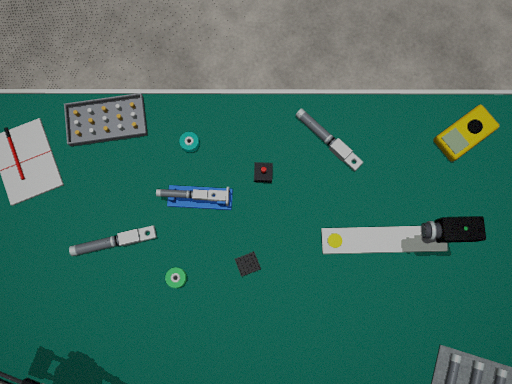

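View pics/side0.png

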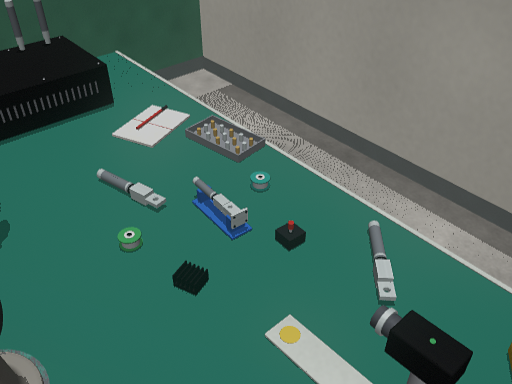

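The top view shows three antennas: one in the blue nest at (200,196), one on the table at (113,240) and one on the table at (330,140). The one in the nest, with the bracket on it, fits the description. The pin stand is at (263,172), the disc at (335,240) and the camera at (455,230). Next I'll measure these and enlarge a crop to confirm.

```bash
cat > h.py <<'E'
import cv2,numpy as np
from scipy.spatial.transform import Rotation as R
def ray(c,uv,fish=False):
    K,T=c["intrinsics"],c["world_from_camera"]
    uv=np.atleast_2d(uv).astype(float)
    d=(uv-K[:2,2])/[K[0,0],K[1,1]]
    if fish:
        r=np.linalg.norm(d,axis=1,keepdims=True); s=np.where(r>1e-9,np.sin(r)/np.maximum(r,1e-9),1)
        d=np.c_[d*s,np.cos(r)]
    else: d=np.c_[d,np.ones(len(d))]
    return T[:3,3],d@T[:3,:3].T
def onplane(c,uv,z,fish=False):
    o,d=ray(c,uv,fish); return o+d*((z-o[2])/d[:,2])[:,None]
def mask(c,lo,hi):
    return cv2.inRange(cv2.cvtColor(c["frame"],cv2.COLOR_BGR2HSV),np.array(lo),np.array(hi))
def blobs(m,amin=15):
    n,l,s,ce=cv2.connectedComponentsWithStats(m)
    return [(s[i][4],ce[i],l==i) for i in range(1,n) if s[i][4]>=amin]
def pts(m): 
    y,x=np.nonzero(m); return np.c_[x,y]
E
python3 - <<'E'
from h import *
c=dict(np.load("pics/top0.npz"));s=dict(np.load("pics/side0.npz"))
names={"red":((0,150,90),(8,255,255)),"yellow":((22,150,120),(34,255,255)),"blue":((105,150,60),(125,255,255)),"white":((0,0,190),(180,40,255))}
hz={"red":56,"yellow":8,"blue":8,"white":8}
for k,(lo,hi) in names.items():
  for n,cc in(("top",c),("side",s)):
    for a,ce,m in blobs(mask(cc,lo,hi),12):
        P=onplane(cc,pts(m),hz[k])
        r=cv2.minAreaRect(P[:,:2].astype(np.float32))
        print(k,n,a,ce.round(1),onplane(cc,ce,hz[k])[0].round(1),"rect",np.round(r[0],1),np.round(r[1],1),round(r[2],1))
f=c["frame"][150:250,120:260];cv2.imwrite("pics/crop1.png",cv2.resize(f,None,fx=5,fy=5,interpolation=cv2.INTER_CUBIC))
E
```

```text
red top 123 [ 15.6 157.9] [715.5 622.8  56. ] rect [716.9 623.5] [125.5   8.3] 23.5
red top 23 [263.  168.9] [685.7 -46.1  56. ] rect [685.5 -47.3] [11.1 13.5] 0.1
red side 58 [148.6 118.7] [687.5 574.7  56. ] rect [690.8 576.4] [127.9   8. ] 23.1
red side 40 [290.5 224.4] [677.  -53.3  56. ] rect [677.  -53.4] [24.3 11.4] 46.2
yellow top 1101 [470.8 128.8] [ 815.7 -640.     8. ] rect [ 808.9 -630. ] [ 84.  170.6] 36.1
yellow top 149 [334.7 240.2] [ 498.4 -241.3    8. ] rect [ 497.8 -240.8] [35.3 35.4] 88.2
yellow side 264 [289.5 334.1] [ 495.8 -241.2    8. ] rect [ 496.2 -241. ] [36.6 36.3] 47.0
blue top 163 [191.6 187.8] [643.2 151.    8. ] rect [641.3 136.3] [156.   11.3] 86.8
blue top 577 [199.5 202.8] [601.1 128.2   8. ] rect [611.8 128.1] [ 56.1 178.8] 0.1
blue side 861 [218.6 216.1] [604.3 122.    8. ] rect [611.  139.5] [211.6  60.7] 88.1
white side 21 [166.  81.] [922.4 854.4   8. ] rect [922.5 856.9] [131.4   4.5] 89.8
white side 15 [181.9  90.7] [921.8 750.4   8. ] rect [921.9 748.7] [ 5.4 62.3] 0.2
white side 83 [219.6 113.5] [922.  531.9   8. ] rect [921.5 557.3] [  8.8 
[... 276 characters left out ...]
e 30 [128.8 234.1] [405.2 208.2   8. ] rect [404.8 207.5] [19.4 20. ] 0.3
white side 167 [481.6 272.1] [ 921.4 -398.2    8. ] rect [ 921.1 -394.9] [  7.9 142. ] 0.2
white side 27 [377.3 267.9] [ 760.2 -242.4    8. ] rect [ 760.7 -242.6] [48.   4.4] 46.0
white side 28 [388.7 266. ] [ 783.8 -255.1    8. ] rect [ 777.7 -257.3] [47.7 15.6] 49.1
white side 14 [393.7 290.6] [ 734.5 -305.4    8. ] rect [ 735.8 -304.1] [27.3  2.5] 45.4
white side 13 [384.7 292.9] [ 715.3 -296.9    8. ] rect [ 714.1 -296. ] [ 9.9 13.5] 12.3
white side 48 [386.  314.5] [ 672.6 -333.     8. ] rect [ 673.3 -333. ] [23.   9.8] 3.9
white side 2348 [315.4 357. ] [ 496.8 -308.2    8. ] rect [ 497.  -308.6] [ 66.7 200.3] 1.4
```

View pics/crop1.png

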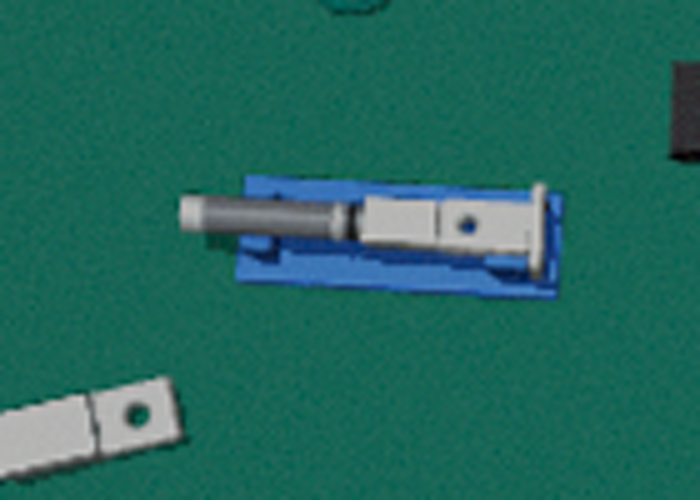

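The crop confirms it. The bracketed antenna in the nest has its hole at about (213,195) in the full image and its rod end at (156,193), roughly 150 mm apart. I'll move over the pin stand with the jaws aligned across the nest.

Call:
arm_command(twist=[[0, 0, 8], [0, 0, 8], [0, 0, 8], [0, 0, 8], [0, 0, 8], [0, 0, 8], [0, 0, 8], [0, 0, 8], [0, 0, 8]], slide=[[0, 0, 0], [0, 0, 0], [0, 0, 0], [0, 0, 0], [0, 0, 0], [0, 0, 0], [0, 0, 0], [0, 0, 0], [0, 0, 0]], jaw=[0, 0, 0, 0, 0, 0, 0, 0, 0])

```text
t: 1.0
tcp_pos: [180.8, 492.6, 245.3]
tcp_rot: [0.0, 0.722, 0.692, -0.0]
contact_force: [-0.4, -0.3, 0.0]
grip_width: 91.9
```

Call:
arm_command(twist=[[0, 0, 0], [0, 0, 0], [0, 0, 0], [0, 0, 0], [0, 0, 0], [0, 0, 0], [0, 0, 0], [0, 0, 0], [0, 0, 0], [0, 0, 0], [0, 0, 0], [0, 0, 0], [0, 0, 0], [0, 0, 0], [0, 0, 0], [0, 0, 0], [0, 0, 0]], slide=[[-3.25, 3.25, 0.3], [-3.25, 3.25, 0.3], [-3.25, 3.25, 0.3], [-3.25, 3.25, 0.3], [-3.25, 3.25, 0.3], [-3.25, 3.25, 0.3], [-3.25, 3.25, 0.3], [-3.25, 3.25, 0.3], [-3.25, 3.25, 0.3], [-3.25, 3.25, 0.3], [-3.25, 3.25, 0.3], [-3.25, 3.25, 0.3], [-3.25, 3.25, 0.3], [-3.25, 3.25, 0.3], [-3.25, 3.25, 0.3], [-3.25, 3.25, 0.3], [0, 0, 0]], jaw=[0, 0, 0, 0, 0, 0, 0, 0, 0, 0, 0, 0, 0, 0, 0, 0, 0])

```text
t: 2.7
tcp_pos: [682.9, -51.4, 194.9]
tcp_rot: [-0.0, 0.722, 0.692, -0.001]
contact_force: [-1.0, 0.2, -0.8]
grip_width: 91.6
```

```bash
python3 - <<'E'
from h import *
from cell import sensors,eyes
o=sensors.get_obs();print(o["t"],o["tcp_pos"],R.from_quat(np.roll(o["tcp_rot"],-1)).as_matrix().round(4).tolist(),o["joint_pos"].round(3))
c=eyes.camera("wrist");cv2.imwrite("pics/w1.png",c["frame"]);np.savez("pics/w1.npz",**c);print(c["intrinsics"],c["world_from_camera"].round(3).tolist())
for a,ce,m in blobs(mask(c,(0,150,90),(8,255,255))):
    d=np.median(c["range_z"][m]); print(a,ce.round(1),onplane(c,ce,50,True).round(1),d)
E
```

```text
2.7 [682.88336144 -51.41943733 194.85251341] [[0.0424, 0.9991, -0.0015], [0.9991, -0.0424, -0.001], [-0.0011, -0.0015, -1.0]] [-1.860e-01  6.810e-01  1.094e+00 -1.000e-03  1.368e+00 -1.440e-01]
[[297.31863964   0.         257.15961432]
 [  0.         297.31863964 185.44704829]
 [  0.           0.           1.        ]] [[0.999, -0.04, -0.012, 687.645], [-0.042, -0.967, -0.25, 14.893], [-0.002, 0.25, -0.968, 333.522], [0.0, 0.0, 0.0, 1.0]]
189 [258.7 173.4] [[686.1 -46.2  50. ]] 284.63483
```

View pics/w1.png

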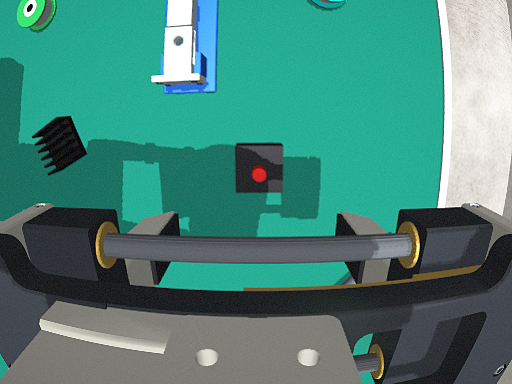

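The wrist view shows the pin head at (259,174) and the bracket hole at (178,41). The top and wrist estimates of the pin agree at about (686,-46). I'll descend and grip the upper part of the knob, keeping the fingertips above the shoulder.

Call:
arm_command(twist=[[0, 0, 0], [0, 0, 0], [0, 0, 0], [0, 0, 0], [0, 0, 0], [0, 0, 0], [0, 0, 0]], slide=[[0.5, 0.3, 3], [0, 0, 3], [0, 0, 3], [0, 0, 2], [0, 0, 1.5], [0, 0, 1.0], [0, 0, 0]], jaw=[0, 0, 0.3, 0.4, 0.5, 0.5, 0.5], force=30)

```text
t: 3.45
tcp_pos: [683.4, -40.8, 61.7]
tcp_rot: [-0.001, 0.72, 0.694, -0.001]
contact_force: [-0.3, -0.1, -0.2]
grip_width: 56.7
```

```bash
python3 - <<'E'
from h import *
from cell import sensors,eyes
o=sensors.get_obs();print(o["t"],o["tcp_pos"],o["grip_width"])
c=eyes.camera("wrist");cv2.imwrite("pics/w2.png",c["frame"])
for a,ce,m in blobs(mask(c,(0,150,60),(8,255,255))):
    print(a,ce.round(1),onplane(c,ce,52,True).round(1))
E
```

```text
3.45 [683.39091467 -40.81523607  61.71434845] 56.737972481095426
176 [260.9 231.7] [[687.2 -38.8  52. ]]
```

Call:
arm_command(twist=[[0, 0, 0], [0, 0, 0]], slide=[[0, 0, 0], [0, 0, 0]], jaw=[0.5, 0.5])

```text
t: 3.7
tcp_pos: [684.8, -41.5, 64.1]
tcp_rot: [0.001, 0.72, 0.694, 0.001]
contact_force: [-0.8, 0.4, 0.7]
grip_width: 46.3
```

View pics/w2.png

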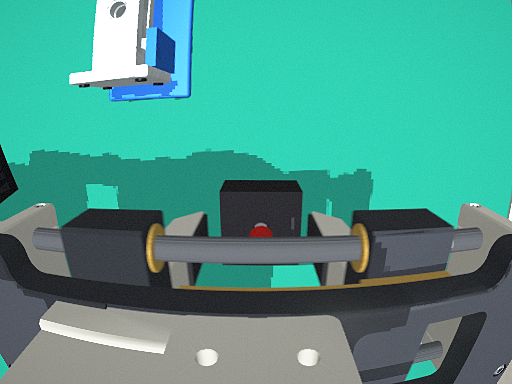

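The rail hides the lower half of the knob (red visible at about (261,232)), so that centroid is biased. I'll keep the earlier estimate and correct by about 5 mm in tool -x.

Call:
arm_command(twist=[[0, 0, 0], [0, 0, 0], [0, 0, 0], [0, 0, 0]], slide=[[-0.5, 0.15, 0], [0, 0, 0.3], [0, 0, 0], [0, 0, 0]], jaw=[0.5, 0.5, 0.5, 0.5])

```text
t: 4.1
tcp_pos: [685.3, -46.6, 59.5]
tcp_rot: [-0.0, 0.72, 0.694, -0.0]
contact_force: [-1.2, -0.1, 0.2]
grip_width: 46.0
```

Call:
arm_command(twist=[[0, 0, 0]], slide=[[0, 0, 0]], jaw=[0.5])

```text
t: 4.2
tcp_pos: [685.4, -46.4, 59.7]
tcp_rot: [-0.0, 0.72, 0.694, 0.0]
contact_force: [0.4, -0.0, 0.1]
grip_width: 45.8
```

Call:
arm_command(twist=[[0, 0, 0]], slide=[[0, 0, 0]], jaw=[0.5])

```text
t: 4.3
tcp_pos: [685.5, -46.4, 59.7]
tcp_rot: [-0.0, 0.72, 0.694, 0.0]
contact_force: [-0.2, 0.5, 0.5]
grip_width: 45.7
```

Call:
arm_command(twist=[[0, 0, 0], [0, 0, 0], [0, 0, 0], [0, 0, 0], [0, 0, 0], [0, 0, 0], [0, 0, 0], [0, 0, 0]], slide=[[0, 0, 0], [0, 0, 0], [0, 0, 0], [0, 0, 0], [0, 0, 0], [0, 0, 0], [0, 0, 0], [0, 0, 0]], jaw=[0.7, 0.8, 0.9, 1, 1, 1, 1, 1], force=30)

```text
t: 5.1
tcp_pos: [685.4, -46.5, 59.7]
tcp_rot: [-0.0, 0.72, 0.694, 0.0]
contact_force: [0.7, 0.1, -0.4]
grip_width: 12.9
```

Call:
arm_command(twist=[[0, 0, 0], [0, 0, 0], [0, 0, 0], [0, 0, 0], [0, 0, 0], [0, 0, 0], [0, 0, 0]], slide=[[0, 0, -1], [0, 0, -2.5], [0, 0, -3], [0, 0, -3], [0, 0, -2.5], [0, 0, 0], [0, 0, 0]], jaw=[1, 1, 1, 1, 1, 1, 1])

```text
t: 5.8
tcp_pos: [685.5, -46.5, 180.3]
tcp_rot: [0.0, 0.72, 0.694, 0.0]
contact_force: [-0.2, -0.4, -1.1]
grip_width: 12.5
```

```bash
python3 - <<'E'
from h import *
from cell import sensors,eyes
o=sensors.get_obs();print(o["t"],o["tcp_pos"],o["grip_width"])
c=eyes.camera("wrist");np.savez("pics/w3.npz",**c)
f=c["frame"]
big=cv2.resize(f[170:250,190:330],None,fx=5,fy=5,interpolation=cv2.INTER_CUBIC)
hole=cv2.resize(f[0:90,110:250],None,fx=5,fy=5,interpolation=cv2.INTER_CUBIC)[:190]
cv2.imwrite("pics/w3.png",np.vstack([big,hole]))
E
```

```text
5.8 [685.48371058 -46.47827416 180.33961423] 12.52957643003169
```

View pics/w3.png

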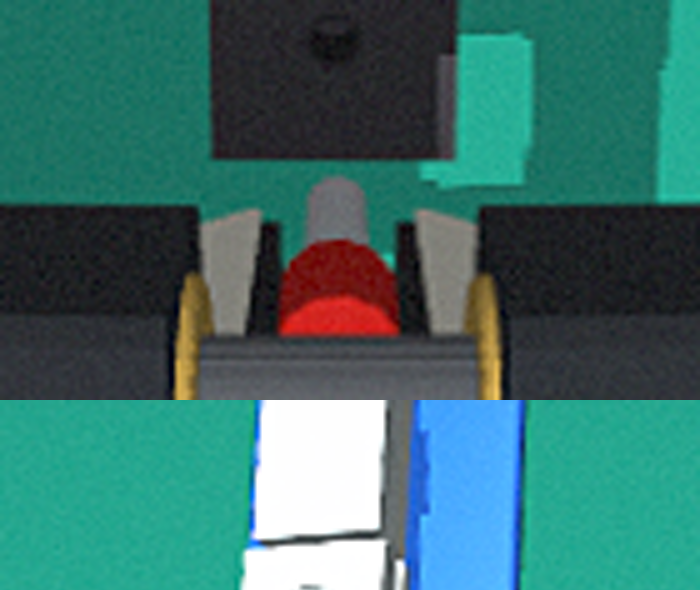

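The crop shows the pin held upright, with its foot at about (257,207) in the wrist image. Now I'll estimate where the hole is.

```bash
python3 - <<'E'
from h import *
t=dict(np.load("pics/top0.npz"));w=dict(np.load("pics/w1.npz"));w3=dict(np.load("pics/w3.npz"))
print(onplane(t,[213.4,194.8],57.2),onplane(t,[156,192.6],55),onplane(w,[178,41],57.2,True))
# stand hole in w3 (should be where pin was), and tip px
print("stand hole",onplane(w3,[190+334/5,170+39/5],30,True))
T=w3["world_from_camera"];K=w3["intrinsics"]
for z in(180.34-56,180.34-50): 
  p=T[:3,:3].T@(np.array([685.5,-46.5,z])-T[:3,3]);r=np.hypot(*p[:2]);th=np.arctan2(r,p[2]);print(z,K[:2,2]+K[0,0]*th*p[:2]/r)
E
```

```text
[[614.38216898  86.44330757  57.2       ]] [[620.56980436 239.82332528  55.        ]] [[615.72841798  86.82540092  57.2       ]]
stand hole [[686.99624827 -46.79430435  30.        ]]
124.34 [254.59756251 208.10535461]
130.34 [254.53314802 210.97982925]
```

Call:
arm_command(twist=[[0, 0, 0], [0, 0, 0], [0, 0, 0], [0, 0, 0], [0, 0, 0], [0, 0, 0], [0, 0, 0]], slide=[[2.35, -1.87, 0], [2.35, -1.87, 1], [2.35, -1.87, 1], [2.35, -1.87, 1], [0, 0, 0], [0, 0, 0], [0, 0, 0]], jaw=[1, 1, 1, 1, 1, 1, 1])

```text
t: 6.55
tcp_pos: [614.7, 49.6, 149.4]
tcp_rot: [0.0, 0.72, 0.694, -0.0]
contact_force: [0.2, -0.1, -1.3]
grip_width: 12.9
```

```bash
python3 - <<'E'
from h import *
from cell import sensors,eyes
o=sensors.get_obs();print(o["t"],o["tcp_pos"],o["tcp_rot"],o["grip_width"])
c=eyes.camera("wrist");np.savez("pics/w4.npz",**c)
cv2.imwrite("pics/w4.png",cv2.resize(c["frame"][50:250,160:360],None,fx=3,fy=3,interpolation=cv2.INTER_CUBIC))
E
```

```text
6.55 [614.6958077   49.60817636 149.35799441] [ 3.34622764e-05  7.20434719e-01  6.93522750e-01 -9.89618575e-05] 12.886791946586198
```

View pics/w4.png

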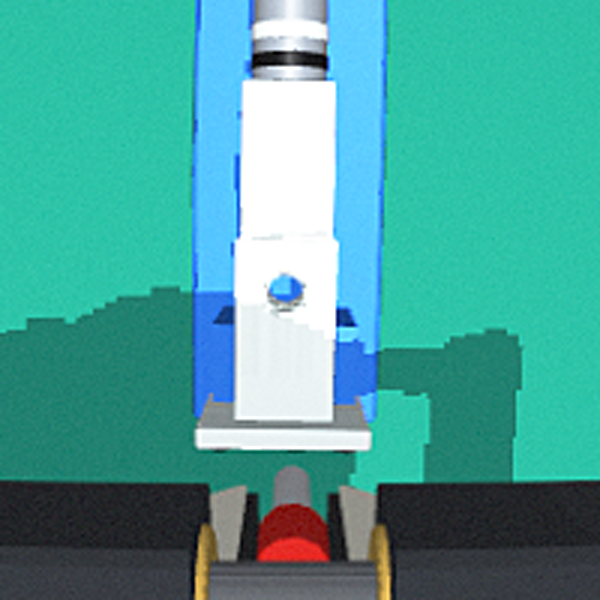

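```bash
python3 - <<'E'
from h import *
c=dict(np.load("pics/w4.npz"));f=c["frame"];hsv=cv2.cvtColor(f,cv2.COLOR_BGR2HSV)
roi=f[138:156,245:267].min(2); print(roi)
m=(roi<200).astype(np.uint8)
for a,ce,_ in blobs(m,10): print("hole",a,ce+[245,138]); hc=ce+[245,138]
ro=f[203:220,246:270]; print(ro.astype(int).sum(2)//3); print(hsv[203:220,246:270,1])
for p in([255.2,147],hc): print(onplane(c,p,57.2,True).round(2))
print("tip",onplane(c,[257.4,207.3],149.36-55.7,True).round(2), c["range_z"][205:216,257])
E
```

```text
[[255 255 255 255 255 255 255 255 255 255 255 255 255 255 255 255 255 255
  255 255 255 255]
 [255 255 255 255 255 255 255 255 255 255 255 255 255 255 255 255 255 255
  255 255 255 255]
 [255 255 255 255 255 255 255 255 241 241 242 244 253 255 255 255 255 255
  255 255 255 255]
 [255 255 255 255 255 255 251 250 195 155 173 215 241 254 255 255 255 255
  255 255 255 255]
 [255 255 255 255 255 252 234 195 114  94 112 123 130 195 251 255 255 255
  255 255 255 255]
 [255 255 255 255 253 220 116  98  75  76  82  60  23  70 170 233 253 255
  255 255 255 255]
 [255 255 255 234 255 134  69  75  85  89  90  79  39  32  73 162 214 255
  255 255 255 255]
 [255 255 255 203 235  70  81  86  86  89  94  70  38  33  36  92 154 249
  255 255 255 255]
 [255 255 255 252 186  49  87  94  83  88  87  79  39  41  30 108 232 255
  255 255 255 255]
 [255 255 255 255 148  69  83  91  89  90  98  79  49  37  37  97 229 255
  255 255 255 255]
 [255 255 255 255 144 109  59  39  47  51  46  50  40  36  79 134 234 255
  255 255 255 255]
 [255 255 255 255 194 164 164  59  26  24  29  31  54  95 126 154 229 255
  2
[... 3539 characters left out ...]
3]
 [168 206 191 196 168  57  14  16  12  22  21  18  15  18  12  10  19  87
  210 205 187 193 172 109]
 [168 192 204 209 167  52  10  22  23  23  28  24  25  14  23  12  19  93
  204 210 194 191 192 122]
 [188 190 208 196 163  70  21  18   8  12  23  29  12  31  24  24  14  48
  204 198 189 184 184 141]
 [179 200 177 217 143  37  34 126 143 192 195 255 240 225 128  27  12  51
  209 203 231 196 200 140]
 [173 195 201 207 119 104 238 255 225 253 221 222 215 223 231 237 251 131
  109 195 212 194 197 122]]
[[616.32  87.38  57.2 ]]
[[615.88  87.27  57.2 ]]
tip [[616.62  50.2   93.66]] [201.48502 199.17621 195.3437  195.4286  192.68025 190.7428  189.67194
 186.12738 186.63934 184.62598 183.07208]
```

The hole rim centre is at about (255.1,147) and the pin foot at about (257,208). That leaves 37.6 mm in tool x and -1.6 mm in tool y.

Call:
arm_command(twist=[[0, 0, 0], [0, 0, 0], [0, 0, 0], [0, 0, 0], [0, 0, 0], [0, 0, 0]], slide=[[1.9, -0.1, 0], [1.86, -0.06, 1.0], [0, 0, 2.0], [0, 0, 0], [0, 0, 0], [0, 0, 0]], jaw=[1, 1, 1, 1, 1, 1])

```text
t: 7.2
tcp_pos: [614.8, 87.1, 120.7]
tcp_rot: [0.001, 0.721, 0.693, 0.001]
contact_force: [-0.1, -1.1, 0.8]
grip_width: 13.0
```

```bash
python3 - <<'E'
from h import *
from cell import sensors,eyes
o=sensors.get_obs();print(o["t"],o["tcp_pos"],o["grip_width"])
c=eyes.camera("wrist");np.savez("pics/w5.npz",**c)
cv2.imwrite("pics/w5.png",cv2.resize(c["frame"][170:245,200:320],None,fx=6,fy=6,interpolation=cv2.INTER_CUBIC))
E
```

```text
7.2 [614.84369231  87.14625337 120.65689859] 13.045481031284405
```

View pics/w5.png

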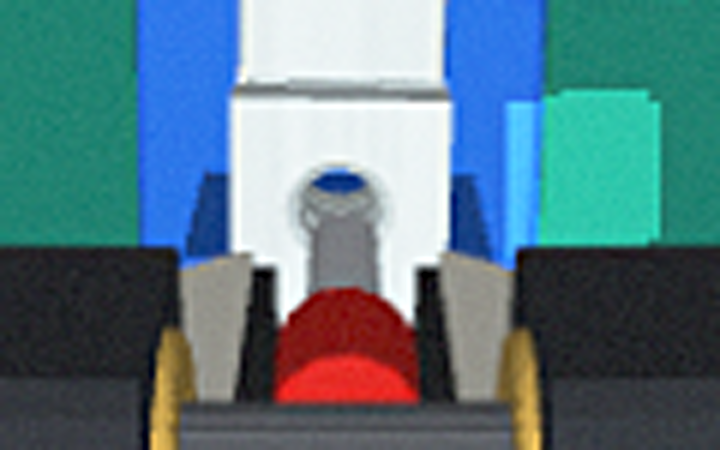

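The shank sits about 1 px right of the hole (crop x 344 against 338), and the row matches once the remaining drop is counted. I'll shift -0.6 mm in tool y and enter slowly.

Call:
arm_command(twist=[[0, 0, 0], [0, 0, 0], [0, 0, 0], [0, 0, 0], [0, 0, 0], [0, 0, 0], [0, 0, 0]], slide=[[0, -0.06, 0.3], [0, 0, 0.3], [0, 0, 0.3], [0, 0, 0.3], [0, 0, 0.3], [0, 0, 0], [0, 0, 0]], jaw=[1, 1, 1, 1, 1, 1, 1])

```text
t: 7.95
tcp_pos: [613.4, 88.0, 104.6]
tcp_rot: [-0.0, 0.72, 0.694, -0.0]
contact_force: [0.1, -0.0, 0.5]
grip_width: 12.5
```

Call:
arm_command(twist=[[0, 0, 0], [0, 0, 0], [0, 0, 0], [0, 0, 0], [0, 0, 0], [0, 0, 0], [0, 0, 0]], slide=[[0, 0, 0.4], [0, 0, 0.4], [0, 0, 0.4], [0, 0, 0.4], [0, 0, 0.3], [0, 0, 0], [0, 0, 0]], jaw=[1, 1, 1, 1, 1, 1, 1])

```text
t: 8.65
tcp_pos: [613.4, 88.0, 85.7]
tcp_rot: [-0.0, 0.72, 0.694, -0.0]
contact_force: [1.1, -0.4, -0.8]
grip_width: 12.9
```

Call:
arm_command(twist=[[0, 0, 0], [0, 0, 0], [0, 0, 0], [0, 0, 0], [0, 0, 0], [0, 0, 0]], slide=[[0, 0, 0.2], [0, 0, 0.2], [0, 0, 0.15], [0, 0, 0.1], [0, 0, 0], [0, 0, 0]], jaw=[1, 1, 1, 1, 1, 1])

```text
t: 9.25
tcp_pos: [613.5, 88.0, 79.2]
tcp_rot: [-0.0, 0.72, 0.694, 0.0]
contact_force: [-0.8, -0.3, 0.5]
grip_width: 13.0
```

Call:
arm_command(twist=[[0, 0, 0], [0, 0, 0], [0, 0, 0]], slide=[[0, 0, 0.1], [0, 0, 0], [0, 0, 0]], jaw=[1, 1, 1])

```text
t: 9.55
tcp_pos: [613.7, 88.1, 78.7]
tcp_rot: [0.0, 0.72, 0.694, 0.0]
contact_force: [-0.3, 2.3, 3.7]
grip_width: 12.9
```

Call:
arm_command(twist=[[0, 0, 0], [0, 0, 0], [0, 0, 0]], slide=[[0, 0, 0.1], [0, 0, 0], [0, 0, 0]], jaw=[1, 1, 1])

```text
t: 9.85
tcp_pos: [613.8, 88.5, 78.3]
tcp_rot: [0.0, 0.72, 0.694, 0.001]
contact_force: [-1.9, 2.4, 7.9]
grip_width: 13.0
```

The force rises steadily with z within 1 mm of nominal, so the pin is seated. I'll release it, rise and check.

Call:
arm_command(twist=[[0, 0, 0], [0, 0, 0], [0, 0, 0], [0, 0, 0], [0, 0, 0], [0, 0, 0], [0, 0, 0], [0, 0, 0], [0, 0, 0], [0, 0, 0]], slide=[[0, 0, -0.1], [0, 0, 0], [0, 0, 0], [0, 0, 0], [0, 0, -2], [0, 0, -3], [0, 0, -3], [-3, 0, -2], [-3, 0, 0], [0, 0, 0]], jaw=[0.6, 0.5, 0.4, 0.3, 0.2, 0.2, 0.2, 0.2, 0.2, 0.2])

```text
t: 10.85
tcp_pos: [611.4, 24.7, 178.8]
tcp_rot: [0.001, 0.721, 0.693, -0.0]
contact_force: [0.1, 0.8, -0.2]
grip_width: 73.2
```

```bash
python3 - <<'E'
from h import *
from cell import sensors,eyes
o=sensors.get_obs();print(o["t"],o["tcp_pos"],o["tcp_rot"],o["grip_width"])
c=eyes.camera("wrist");np.savez("pics/w6.npz",**c)
s=eyes.camera("side");np.savez("pics/s6.npz",**s)
a=cv2.resize(c["frame"][50:250,160:360],None,fx=2,fy=2,interpolation=cv2.INTER_CUBIC)
b=cv2.resize(s["frame"][170:250,180:260],(400,400),interpolation=cv2.INTER_CUBIC)
cv2.imwrite("pics/w6.png",np.hstack([a,b]))
for ar,ce,m in blobs(mask(c,(0,150,90),(8,255,255))):
    r=c["range_z"][m]; print(ar,ce.round(1),onplane(c,ce,72,True).round(1),np.percentile(r,[5,50,95]))
E
```

```text
10.85 [611.42315342  24.67417518 178.84370933] [ 8.89965382e-04  7.21368900e-01  6.92550444e-01 -3.02160172e-05] 73.18335911011984
112 [255.6 115.9] [[614.5  86.3  72. ]] [234.20365829 236.44564056 237.84083939]
```

View pics/w6.png

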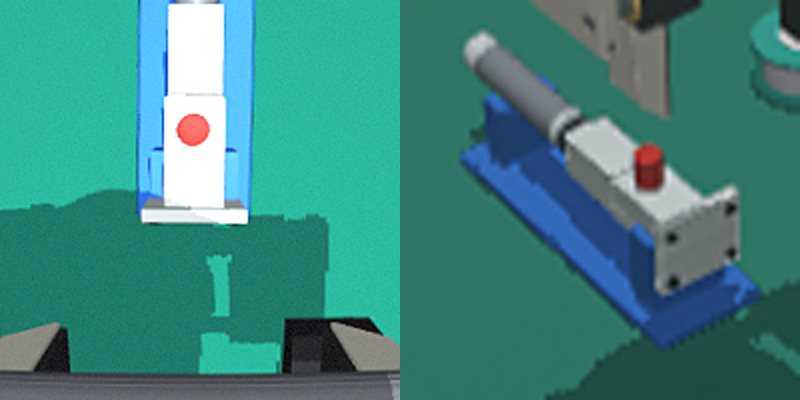

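Both views show the knob (wrist crop (193,130), side crop (650,168)) sitting directly on the upper ear, so the pin is home. Next I'll move over the silver block.

Call:
arm_command(twist=[[0, 0, 0], [0, 0, 0], [0, 0, 0], [0, 0, 0], [0, 0, 0], [0, 0, 0]], slide=[[3.3, 0, 0], [3.3, 0, 0], [3.3, 0, 2], [0, 0, 2], [0, 0, 0], [0, 0, 0]], jaw=[0.2, 0.2, 0.2, 0.2, 0.2, 0.2])

```text
t: 11.55
tcp_pos: [614.6, 127.4, 137.9]
tcp_rot: [-0.0, 0.72, 0.694, -0.0]
contact_force: [-0.1, -0.0, -0.3]
grip_width: 73.8
```

```bash
python3 - <<'E'
from h import *
from cell import sensors
o=sensors.get_obs();print(o["t"],o["tcp_pos"],o["tcp_rot"])
c=dict(np.load("pics/w6.npz"));m=mask(c,(0,150,90),(8,255,255))>0
p=pts(m);ax,d=ray(c,p,True)
fwd=c["world_from_camera"][:3,2];P=ax+d*(c["range_z"][m]/(d@fwd))[:,None];print("knob pts z",np.percentile(P[:,2],[5,50,80,95]).round(1))
E
```

```text
11.55 [614.64387931 127.36558329 137.89994053] [-4.33363197e-04  7.20031898e-01  6.93940654e-01 -4.96859305e-04]
knob pts z [73.7 74.9 75.5 75.9]
```

The knob top measures 75 mm against a nominal 75.2, so the pin is home. I'll descend onto the block and grip it.

Call:
arm_command(twist=[[0, 0, 0], [0, 0, 0], [0, 0, 0], [0, 0, 0], [0, 0, 0], [0, 0, 0], [0, 0, 0], [0, 0, 0]], slide=[[-0.15, 0.05, 2], [0, 0, 2], [0, 0, 2], [0, 0, 1.5], [0, 0, 1], [0, 0, 0.8], [0, 0, 0], [0, 0, 0]], jaw=[0.2, 0.2, 0.2, 0.2, 0.2, 0.2, 0.3, 0.4])

```text
t: 12.35
tcp_pos: [615.9, 125.3, 45.9]
tcp_rot: [0.0, 0.72, 0.694, 0.0]
contact_force: [1.0, -1.1, 0.4]
grip_width: 62.1
```

Call:
arm_command(twist=[[0, 0, 0], [0, 0, 0], [0, 0, 0], [0, 0, 0], [0, 0, 0], [0, 0, 0], [0, 0, 0], [0, 0, 0], [0, 0, 0], [0, 0, 0]], slide=[[0, 0, 0], [0, 0, 0], [0, 0, 0], [0, 0, 0], [0, 0, 0], [0, 0, 0], [0, 0, 0], [0, 0, 0], [0, 0, 0], [0, 0, 0]], jaw=[0.5, 0.6, 0.7, 0.75, 0.8, 0.9, 1, 1, 1, 1], force=50)

```text
t: 13.35
tcp_pos: [615.5, 125.4, 45.4]
tcp_rot: [0.0, 0.72, 0.694, 0.0]
contact_force: [0.2, -0.2, 1.9]
grip_width: 24.1
```

Call:
arm_command(twist=[[0, 0, 0], [0, 0, 0], [0, 0, 0], [0, 0, 0], [0, 0, 0], [0, 0, 0], [0, 0, 0], [0, 0, 0], [0, 0, 0], [0, 0, 0], [0, 0, 0], [0, 0, 0]], slide=[[0, 0, -0.5], [0, 0, -1], [0, 0, -1], [0, 0, -1.5], [0, 0, -2], [0, 0, -2], [0, 0, -2.5], [0, 0, -2.5], [0, 0, -2.5], [0, 0, -2], [0, 0, -1], [0, 0, 0]], jaw=[1, 1, 1, 1, 1, 1, 1, 1, 1, 1, 1, 1], force=60)

```text
t: 14.55
tcp_pos: [615.9, 125.5, 232.1]
tcp_rot: [0.001, 0.72, 0.694, 0.001]
contact_force: [0.1, -0.3, -1.8]
grip_width: 23.4
```

```bash
python3 - <<'E'
from h import *
from cell import sensors,eyes
o=sensors.get_obs();print(o["t"],o["tcp_pos"],o["tcp_rot"],o["grip_width"],o["contact_force"],o["wrist_torque"])
t=dict(np.load("pics/top0.npz"));s=dict(np.load("pics/side0.npz"))
# camera plate axis: white-ish plate in both views, long edge direction
for n,c,lo in(("top",t,130),("side",s,150)):
    hsv=cv2.cvtColor(c["frame"],cv2.COLOR_BGR2HSV)
    m=((hsv[...,1]<60)&(hsv[...,2]>lo)).astype(np.uint8)
    a,ce,b=max((x for x in blobs(m,300) if (onplane(c,x[1],8)[0][:2]-[497,-310]).dot([1,0])**2<2500 and abs(onplane(c,x[1],8)[0][1]+310)<120),key=lambda x:x[0])
    P=onplane(c,pts(b),8)[:,:2]
    # edges: for y-bins min and max x
    ys=np.arange(-330,-225,4)
    lo_=[P[abs(P[:,1]-y)<2.5][:,0] for y in ys]
    e=np.array([[y,q.min(),q.max()] for y,q in zip(ys,lo_) if len(q)>3])
    f=[np.polyfit(e[:,0],e[:,i],1) for i in(1,2)]
    print(n,a,ce,[x.round(4) for x in f],"centre x at y=-241",np.mean([np.polyval(x,-241) for x in f]))
E
```

```text
14.55 [615.86746546 125.45817295 232.09546734] [0.00101213 0.72025811 0.69370423 0.00128933] 23.419116275328644 [ 0.0503789 -0.3334406 -1.8302385] [-0.08484973  0.06432946  0.01037538]
top 2403 [375.57136912 239.36787349] [array([-6.300000e-03,  4.648241e+02]), array([-3.910000e-02,  5.222166e+02])] centre x at y=-241 498.9947086206606
side 2759 [315.26096412 355.94925698] [array([-2.560000e-02,  4.546291e+02]), array([-2.360000e-02,  5.232652e+02])] centre x at y=-241 494.876323302548
```

Lifted, with the grip at 23.4 mm on the silver block. I'll turn 86.4° and head for the camera, stopping short to check the disc with the wrist camera.

Call:
arm_command(twist=[[0, 0, 4], [0, 0, 8], [0, 0, 8], [0, 0, 8], [0, 0, 8], [0, 0, 8], [0, 0, 8], [0, 0, 8], [0, 0, 8], [0, 0, 8], [0, 0, 7], [0, 0, 3.4], [0, 0, 0]], slide=[[0, 0, 0], [0, 0, 0], [0, 0, 0], [0, 0, 0], [0, 0, 0], [0, 0, 0], [0, 0, 0], [0, 0, 0], [0, 0, 0], [0, 0, 0], [0, 0, 0], [0, 0, 0], [0, 0, 0]], jaw=[1, 1, 1, 1, 1, 1, 1, 1, 1, 1, 1, 1, 1])

```text
t: 15.85
tcp_pos: [614.7, 125.3, 228.7]
tcp_rot: [0.0, 1.0, 0.012, -0.001]
contact_force: [-0.2, 0.3, -2.9]
grip_width: 23.5
```

Call:
arm_command(twist=[[0, 0, 0], [0, 0, 0], [0, 0, 0], [0, 0, 0], [0, 0, 0], [0, 0, 0], [0, 0, 0], [0, 0, 0], [0, 0, 0], [0, 0, 0], [0, 0, 0], [0, 0, 0], [0, 0, 0]], slide=[[-0.5, 1.2, 0], [-1, 2.5, 0], [-1.2, 3, 0], [-1.2, 3, 0], [-1.2, 3, 0], [-1.2, 3, 0], [-1.2, 3, 0], [-1.2, 3, 0], [-1.2, 3, 0], [-0.9, 2, 0], [-0.5, 0.6, 0], [0, 0, 0], [0, 0, 0]], jaw=[1, 1, 1, 1, 1, 1, 1, 1, 1, 1, 1, 1, 1])

```text
t: 17.15
tcp_pos: [509.2, -149.9, 230.2]
tcp_rot: [-0.0, 1.0, 0.013, 0.0]
contact_force: [-0.2, 0.8, -3.1]
grip_width: 23.4
```

```bash
python3 - <<'E'
from h import *
from cell import sensors,eyes
o=sensors.get_obs();r=R.from_quat(np.roll(o["tcp_rot"],-1)).as_matrix()
print(o["t"],o["tcp_pos"],r.round(4).tolist(),o["grip_width"],o["joint_pos"].round(2))
c=eyes.camera("wrist");np.savez("pics/w7.npz",**c);cv2.imwrite("pics/w7.png",c["frame"])
for ar,ce,m in blobs(mask(c,(20,130,100),(34,255,255)),60):
    P=onplane(c,pts(m),8,True); print("yellow",ar,ce.round(1),onplane(c,ce,8,True).round(1),cv2.minEnclosingCircle(P[:,:2].astype(np.float32)))
E
```

```text
17.15 [ 509.21588275 -149.90622893  230.16621801] [[0.9997, 0.0256, 0.0001], [0.0256, -0.9997, 0.0005], [0.0001, -0.0005, -1.0]] 23.442106207199846 [-0.43  0.37  1.53  0.    1.24  1.11]
yellow 248 [507.1  15.4] [[ 778.5 -546.6    8. ]] ((776.9314575195312, -557.37158203125), 33.772518157958984)
yellow 713 [328.6 176.3] [[ 499.  -241.2    8. ]] ((498.8978271484375, -241.29063415527344), 19.782161712646484)
yellow 241 [208.2 251.2] [[390.2 -86.5   8. ]] ((391.2796325683594, -88.08222961425781), 38.187747955322266)
yellow 239 [306.2 249.9] [[ 395.7 -220.1    8. ]] ((394.73333740234375, -218.7522430419922), 38.0826530456543)
yellow 1115 [291.  284.9] [[ 338.3 -203.3    8. ]] ((328.7235107421875, -165.51174926757812), 218.39260864257812)
yellow 78 [363.7 376.9] [[ 107.  -367.4    8. ]] ((105.28665161132812, -369.5281982421875), 25.764326095581055)
```

View pics/w7.png

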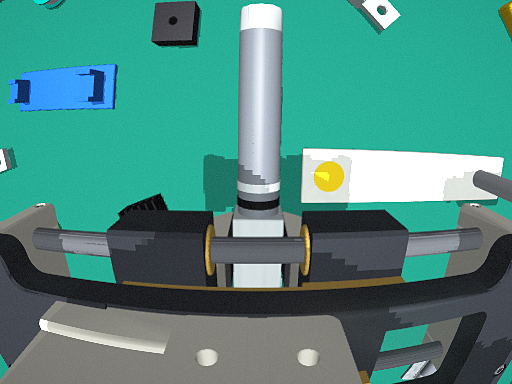

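The wrist view shows the empty nest at left, the rod ahead and the disc at (329,176), which gives (499,-241). Top and side give about (497,-241), so they agree. I'll go to the hold pose.

Call:
arm_command(twist=[[0, 0, 0], [0, 0, 0], [0, 0, 0], [0, 0, 0], [0, 0, 0], [0, 0, 0], [0, 0, 0], [0, 0, 0], [0, 0, 0]], slide=[[0.35, 1, 0], [0.5, 2, 0], [0.5, 2, 0.25], [0.5, 2, 0.25], [0.3, 1.5, 0.25], [0.2, 0.6, 0.2], [0, 0, 0], [0, 0, 0], [0, 0, 0]], jaw=[1, 1, 1, 1, 1, 1, 1, 1, 1])

```text
t: 18.1
tcp_pos: [535.1, -240.0, 220.9]
tcp_rot: [-0.0, 1.0, 0.013, 0.0]
contact_force: [0.4, -0.4, -2.9]
grip_width: 23.6
```

```bash
python3 - <<'E'
from h import *
from cell import sensors,eyes
o=sensors.get_obs();r=R.from_quat(np.roll(o["tcp_rot"],-1)).as_matrix()
print(o["t"],o["tcp_pos"],r.round(4).tolist(),o["grip_width"],o["contact_force"])
cs={n:eyes.camera(n) for n in("top","side")}
L=[]
for n,c in cs.items():
    np.savez(f"pics/{n}8.npz",**c)
    for ar,ce,m in blobs(mask(c,(0,130,60),(8,255,255)),6): 
        p=onplane(c,ce,242)[0]
        if abs(p[0]-500)<150 and abs(p[1]+240)<150: print(n,ar,ce.round(1),p.round(1))
a=cs["top"]["frame"][190:290,290:390];b=cs["side"]["frame"][180:330,200:350]
cv2.imwrite("pics/f8.png",np.hstack([cv2.resize(x,(400,400),interpolation=cv2.INTER_CUBIC) for x in(a,b)]))
E
```

```text
18.1 [ 535.05984271 -239.97609037  220.91923276] [[0.9997, 0.026, 0.0001], [0.026, -0.9997, 0.0003], [0.0001, -0.0003, -1.0]] 23.637392951127115 [ 0.37535005 -0.3852947  -2.94171684]
top 26 [353.2 231.2] [ 497.8 -241.1  242. ]
side 90 [295.4 245.5] [ 494.7 -241.9  242. ]
```

View pics/f8.png

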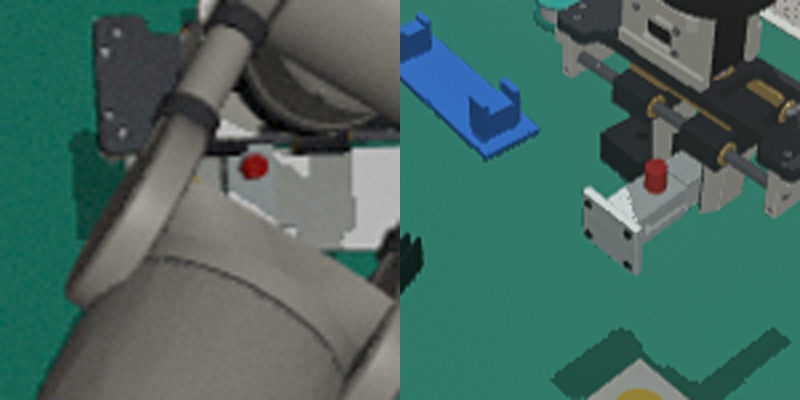

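The knob sits over the disc within about 1 mm in both views: top (497.8,-241.1) against (498.4,-241.3), side (494.7,-241.9) against (495.8,-241.2). I'll nudge +0.8 mm along x and check the rod's level by depth.

Call:
arm_command(twist=[[0, 0, 0], [0, 0, 0], [0, 0, 0], [0, 0, 0], [0, 0, 0]], slide=[[0.08, 0, 0.05], [0, 0, 0], [0, 0, 0], [0, 0, 0], [0, 0, 0]], jaw=[1, 1, 1, 1, 1])

```text
t: 18.7
tcp_pos: [535.9, -240.8, 220.2]
tcp_rot: [-0.0, 1.0, 0.013, 0.0]
contact_force: [-0.1, -0.3, -3.9]
grip_width: 23.7
```

```bash
python3 - <<'E'
from h import *
from cell import sensors,eyes
o=sensors.get_obs();print(o["t"],o["tcp_pos"],o["qvel"].round(3),o["grip_width"])
def line(c,tp):
    fwd=c["world_from_camera"][:3,2];Q=[]
    for v in range(30,236,4):
        u=np.arange(250,271);p=np.c_[u,np.full(21,v)];ax,d=ray(c,p,True)
        P=ax+d*(c["range_z"][v,u]/(d@fwd))[:,None];P=P[P[:,2]>tp-20]
        if len(P)>5: Q.append([P[:,0].mean(),P[:,1].mean(),np.percentile(P[:,2],85)])
    Q=np.array(Q);rod=Q[(Q[:,0]-o["tcp_pos"][0]>30)]
    print(Q[::6].round(1).tolist()); print("rod slope deg",np.degrees(np.polyfit(rod[:,0],rod[:,2],1)[0]),"yaw deg",np.degrees(np.polyfit(rod[:,0],rod[:,1],1)[0]))
line(eyes.camera("wrist"),o["tcp_pos"][2])
E
```

```text
18.7 [ 535.86748161 -240.78892816  220.22716394] [-0.001  0.001 -0.001  0.001  0.    -0.   ] 23.733310778373948
[[640.4, -239.9, 229.4], [629.3, -240.2, 229.7], [618.6, -240.5, 230.0], [608.1, -240.8, 229.4], [597.6, -241.0, 229.9], [587.0, -241.3, 229.8], [576.2, -241.6, 229.8], [565.0, -241.9, 230.1], [554.2, -242.2, 232.1]]
rod slope deg -0.1154638196076364 yaw deg 1.4873556873538671
```

```bash
python3 -c "
from cell import job
print(job.sign_off())"
```

```text
the job is handed in; nothing more can be done
None
```

The pin is fully home, and I signed off at 18.7 s with the gripper holding the joined antenna still at the focus point. The sign-off gives no verdict.

**Pin:** I pushed it down until the force rose to about 8 N at the expected depth. The knob top then measured about 75 mm above the table (nominal 75.2), and both pictures showed it flush on the fork.

**Hold pose, last checks:**

| Check | Result |
|---|---|
| Rod level | tilted 0.1° |
| Square across the camera's view | about 0.1° off (antenna 1.5°, camera plate 1.4°) |
| Antenna axis height | about 220 mm |
| Knob over the yellow disc | about 1 mm off in top and side views; then moved 0.8 mm towards it, not re-measured |
| Motion and grip | joint speeds near zero, gripped at 24 mm with 60 N commanded |

**Disagreements:** the three cameras place the disc up to 3 mm apart in x (495.8 side, 498.4 top, 499.0 wrist). The wrist camera reads 1–2 mm off sideways, so I compared the knob and the disc within each fixed view. After the final nudge the arm reported about 0.8 mm more y movement than commanded, and I left it uncorrected.

The arm never came near the solder spools or the heatsink, but I did not measure their positions again.

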